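Slide a canister into the packed row in the tote

TASK

Pick up the slim oval steel canister that stands by itself on the cart and slide it, upright, from the front into the narrow gap in the middle of the row in the blue tote, nudging its neighbours apart without toppling them. Push it gently home until it just rests against the steel stop at the back, never pressing hard, then let go; all five must stand upright and everything else on the cart stays where it is.

Things in the scene. Friction and masses are not known exactly. Their poses are not given: they have to be found in the camera images.
- canister_mid (a point): centre (55 mm above the underside) of the lone steel canister standing on the cart top. Oval in plan: 100 mm long (x), 36 mm thick (y), both ends alike and fully rounded (radius 18 mm), sides flat over the middle 64 mm; body 110 mm high, plus a round black cap in the middle of the top, 26 mm across, 12 mm tall. z is up. Empty: 0.11 to 0.23 kg.
- tote: blue plastic open-fronted tote fixed to the cart top, 174 mm deep (x), 248 mm wide (y), 75 mm high; floor and walls 4 mm thick; no wall or lip at the front (the -x side, towards the robot). Origin: centre of its underside; x points from the open front to the back wall, y to the left along the row, z up.
- row1_mid (a point): centre (55 mm above the underside) of the leftmost (+y), of four loose canisters in the row in the tote, shaped as the lone one; x along its length, y its thickness, z up. 0.13 to 0.21 kg. The canisters beside the outer walls have room to slide outwards.
- row2_mid (a point): centre (55 mm above the underside) of the second from the left, on the left of the gap, of four loose canisters in the row in the tote, shaped as the lone one; x along its length, y its thickness, z up. 0.13 to 0.21 kg. The gap between second and third is 19 to 25 mm at the start, narrower than a canister; they slide aside at a few newtons, and pushing a canister home along them drags with 1 to 5 N before the stop is met.
- row3_mid (a point): centre (55 mm above the underside) of the third from the left, on the right of the gap, of four loose canisters in the row in the tote, shaped as the lone one; x along its length, y its thickness, z up. 0.13 to 0.21 kg. Each canister of the row stands 1 to 14 mm in front of the stop.
- row4_mid (a point): centre (55 mm above the underside) of the rightmost (-y), of four loose canisters in the row in the tote, shaped as the lone one; x along its length, y its thickness, z up. 0.13 to 0.21 kg.
- jar: glass sauce jar with a metal lid, 68 mm across, 115 mm high; origin at the centre of its underside. Bystander.
- mug: white ceramic cup without a handle, 80 mm across the rim, 90 mm high; origin at the centre of its underside. Bystander.
- tongs: stainless tongs lying flat, about 250 mm long along their x, up to 80 mm wide, 14 mm high; origin under the middle. Bystander.
- mallet: wooden mallet lying flat: head 70 x 110 x 65 mm, handle 200 mm long to its -x; origin under the head. Bystander.
- tote_back (a point): foot of the tote's back wall, at its middle on the inner floor, 83 mm beyond the tote's origin. In front of it a rigid steel stop plate, 150 mm wide, 85 mm high, parallel to it, is fixed behind the row. The stop's place is not measured: its front face is 13 to 48 mm in front of this point, its middle up to 10 mm to a side. Feel for it; it takes no more than 20 N.
Mind the look-alikes: they are no part of the job. Leave any red look-alike of the part that bears canister_mid alone.

How it is judged:
On the way, in this order (a step that is already met when the one before it is completed fails the run):
1. the lone canister is lifted off the cart top (height (world z) of canister_mid above 0.07 m and angle between canister_mid's own z axis and vertical below 0.2 rad), for 0.2 s.
2. the canister's nose is at least 15 mm in the gap between the two middle canisters, upright (x of canister_mid in the frame of row2_mid above -0.085 m and x of canister_mid in the frame of row3_mid above -0.085 m and y of canister_mid in the frame of row2_mid below -0.022 m and y of canister_mid in the frame of row3_mid above 0.022 m and z of canister_mid in the frame of tote below 0.075 m and angle between canister_mid's own z axis and vertical below 0.2 rad), for 0.1 s.
At the end, for the whole second after the job is handed in: The canister is at rest on the tote floor between the second and third of the row, upright within 5 degrees, in line with the tote within 9 degrees, its far end within 3 mm of the back stop; the other four stand in the tote, upright within 5 degrees, two on either side (y of canister_mid in the frame of row2_mid below -0.03 m and y of canister_mid in the frame of row3_mid above 0.03 m and x of stop_c0 in the frame of canister_mid between -0.056 and 0.056 m and angle between each of canister_mid, row1_mid, row2_mid, row3_mid, row4_mid's own z axis and vertical below 0.08 rad and angle between the x axis of canister_mid and the x axis of tote, either way round below 0.15 rad and z of each of canister_mid, row1_mid, row2_mid, row3_mid, row4_mid in the frame of tote below 0.066 m and linear speed of canister below 0.01 m/s and x of each of row1_mid, row2_mid, row3_mid, row4_mid in the frame of tote above -0.06 m); the robot touches nothing.
It fails at once if the canister is pressed against the back stop with more than 20 N (contact force between canister and stop_c0 above 20 N).
It fails at once if a neighbour topples (leans more than about 20 degrees) (angle between any of row1_mid, row2_mid, row3_mid, row4_mid's own z axis and vertical above 0.35 rad).
It fails at once if the canister is jammed against a neighbour with more than 25 N (contact force between canister and row2 above 25 N or contact force between canister and row3 above 25 N).
It fails at once if the jar, cup, tongs or mallet is moved more than 30 mm or tipped (distance of any of jar, mug, tongs, mallet from where it was at the start of the episode above 0.03 m or angle between any of jar, mug, tongs, mallet's own z axis and vertical above 0.3 rad).
It also fails if it takes over 72 s, if anything falls off the work surface, if the arm or the gripper's body presses on something with over 40 N, if the wrist force passes 120 N, or if a joint passes its speed limit or range.

ROBOT

A 6-joint arm with a two-finger parallel gripper is mounted at the origin on the work surface. World frame = base frame: x ahead of the robot, y to its left, z up, the work surface at z = 0. Lengths are in m, angles in rad, forces in N, time in s.
With the tool pointing down it reaches from about 0.25 to 0.725 m from the base axis. Payload 4 kg.
Tool frame: the origin (TCP) lies at the very end of the fingers, on their centre line; the grasp point (between the pads) lies hold_point_z behind it (hold_point_z is the distance from the TCP to the grasp point, in m); z points along the fingers, y is the direction in which the jaws open and shut (so a half turn about z gives the same grasp; the last joint's range is limited). The gripper opens to 85 mm and grips with 20 to 120 N. Pads are 22 mm wide; open, the fingers measure 114 mm over their backs; the gripper's body (76 mm by 85 mm) begins 54 mm behind the grasp point. The pads swing forward as they close: fully open they stand 13 mm farther back than shut.
Start: joints at [-1.307, 0.241, 0.005, 1.335, 0, 1.571], TCP at [0.13, -0.483, 0.231] pointing down, gripper open.
Joint ranges: [-2.72, 2.72], [-1.05, 1.87], [-1.09, 1.28], [-1.99, 2.15], [-1.42, 1.44], [-3.14, 3.14]. Speed limits (rad/s): [2.79, 2.79, 3.14, 3.14, 3.14, 3.14].

INTERFACE

Orientations are given as a rotation vector (axis times angle).
In Python, from cell import * gives the robot as it stands.
- The arm moves only by the tool servo_tool, never from a script. Its arguments are lists of equal length, an entry for each row: "turn": the turn, a rotation vector about the tool's x, y, z in degrees, a list of three; "xyz": the shift along the tool's x, y, z in m, a list of three; "hand": the opening, from 0 (shut) to 1 (fully open). A call has 1 to 12 rows; each row shifts and turns the pose as measured when the row begins, along the tool's axes as they then stand; what a row does not reach is not made up. A row lasts 1/12 s, in which the tool goes at most 41.7 mm and 7.16 degrees, less where a joint would pass 70% of its speed; a pose out of reach is approached as far as the arm can. A call with a gripper value outside its range is refused whole. The fingers move at their own pace and stop on an object; the grip force is fixed at half the most. Time passes only in rows, so rows that do not move let the fingers close. It gives the time, the measured TCP pose, the force and the opening at its end, in the units of the state.
- state(): the state, without advancing time (a new reading comes with each control period).
- camera(name): name is "scene" or "top"; returns a dict with "img" (480x640x3 uint8, red, green, blue), "fov_y" (degrees; the focal length in pixels is half the picture's height over the tangent of half this angle, whatever the lens; pixels are square), "cx", "cy" (the principal point, pixels), "world_from_camera" (4x4, takes a point from camera to world coordinates). Camera axes: x right, y up, looking along -z (the intrinsics and any distortion apply to the point x, -y, -z); pixel columns grow to the right and rows downward; lengths in m; the calibration is good to about 2 mm. A picture is of the moment at which its call begins. There is no depth.
- job_done(): hands the job in, once; it reports no verdict.
Trained networks look in a picture, given as the dict that the camera call returned (one of the last four; its "shot" number tells which), for a name from the list of things; names that differ only in an ending like _2 or _b are one class to them, and where a whole thing is asked for, a point or a joint stands for the part that bears it (a point fixed in the world has none). Each returns a list of dicts, best first, with "score" (0 to 1); they miss things now and then, are a little off and sometimes report something else, mostly with a low value. They report only what shows in the picture. A call takes as long as a camera call. They do not tell look-alikes from the thing itself.
- look_for(picture, target): "extent" ([left, top, right, bottom] in pixels, round what is visible of it).
- trace(picture, target): "pixels" (480x640 bool, what is visible of it) and "extent" ([left, top, right, bottom] in pixels, round what is visible of it).
The state is a dict: "t": time; "joint_positions": joint angles; "qd": joint speeds; "tau": joint torques, N m; "position": TCP position; "eef_rot": TCP orientation; "force": force on the tool from outside, world axes, zero at the start; "ft_torque": the same for the moment, N m; "opening": finger opening in m.
Only numpy, scipy, OpenCV 4.12 (cv2) and the standard library are available. Lean on these libraries where they do the work, as an engineer would, in place of code of your own. Each camera call takes 0.05 s, during which the arm holds its last target. There are 200 camera calls.

## Working session

There is one attempt and no reset: what is moved stays moved. The work goes in short steps, Python scripts to look and compute and a tool call to move; the robot and the scene stay as the last step left them, time stands still between calls to the robot, and variables do not carry over. Pictures are saved under pics/ and viewed, about 8 in all and at most 12, crops included, and the job is handed in when it is done.

Besides the shell and the picture viewer there is one more tool, called after "Request:" by a JSON object that holds its "fn" and its "kwargs". servo_tool: Moves the arm, as the interface text tells. Its arguments: {"type":"object","properties":{"turn":{"type":"array"},"xyz":{"type":"array"},"hand":{"type":"array"}},"required":["turn","xyz","hand"]}

```bash
mkdir -p pics; ls; python3 - <<'E'
from cell import *
import cv2
s=state();print({k:s[k] for k in('t','position','eef_rot','force','opening')}, [k for k in s])
try: print(hold_point_z)
except Exception as e: print(e)
for n in('scene','top'):
    c=camera(n);cv2.imwrite(f'pics/{n}0.png',c['img'][:,:,::-1])
    print(n,c['fov_y'],c['cx'],c['cy'],c['world_from_camera'].round(4).tolist() if hasattr(c['world_from_camera'],'round') else c['world_from_camera'],[k for k in c])
    for t in('canister_mid','tote','row1_mid','jar','mug','tongs','mallet'):
        print(t,[(round(d['score'],2),[round(float(v),1) for v in d['extent']]) for d in look_for(c,t)])
E
```

```text
pics
{'t': 0.0, 'position': array([ 0.13019504, -0.48209281,  0.23042644]), 'eef_rot': array([-3.11225705e+00, -4.12883993e-01,  4.57083238e-04]), 'force': array([ 0.2320554 ,  0.07984323, -0.147749  ]), 'opening': 0.08532807695469023} ['t', 'joint_positions', 'qd', 'tau', 'position', 'eef_rot', 'force', 'ft_torque', 'opening']
0.0187
scene 55.23478697190469 313.9549227899741 232.67379302725303 [[-0.8172, -0.3793, 0.4338, 0.8855], [0.5763, -0.5465, 0.6077, 0.4643], [0.0066, 0.7466, 0.6652, 0.6906], [0.0, 0.0, 0.0, 1.0]] ['img', 'fov_y', 'cx', 'cy', 'world_from_camera', 'shot']
canister_mid [(0.68, [346.4, 136.6, 366.1, 198.7]), (0.56, [274.3, 155.7, 318.1, 206.6])]
tote []
row1_mid [(0.86, [278.9, 272.2, 329.9, 346.1])]
jar [(0.7, [197.4, 176.9, 229.8, 231.6])]
mug [(0.59, [454.6, 318.0, 517.8, 388.3]), (0.23, [264.2, 260.1, 311.2, 318.9]), (0.2, [277.1, 155.0, 316.5, 208.5])]
tongs [(0.62, [358.3, 398.4, 445.7, 477.7])]
mallet [(0.6, [193.8, 123.6, 257.1, 186.1]), (0.59, [274.7, 154.7, 320.3, 208.9]), (0.47, [192.1, 224.1, 373.9, 374.5])]
top 49.49692830100894 318.82083351586755 239.33069689150386 [[0.0098, 0.9952, -0.0977, 0.3681], [-0.9999, 0.0104, 0.0054, -0.083], [0.0064, 0.0977, 0.9952, 1.1036], [0.0, 0.0, 0.0, 1.0]] ['img', 'fov_y', 'cx', 'cy', 'world_from_camera', 'shot']
canister_mid [(0.81, [399.2, 252.0, 438.8, 303.8]), (0.65, [372.8, 329.2, 423.3, 374.5])]
tote [(0.9, [214.5, 115.2, 361.7, 230.6])]
row1_mid [(0.85, [243.6, 149.9, 269.7, 208.2])]
jar [(0.83, [409.2, 160.1, 452.9, 200.0]), (0.72, [109.1, 243.9, 158.8, 288.6])]
mug [(0.81, [108.2, 244.4, 160.1, 287.5]), (0.71, [403.6, 251.9, 436.4, 301.6])]
tongs [(0.96, [98.3, 102.2, 149.6, 224.6])]
mallet [(0.61, [477.3, 195.5, 584.1, 316.3])]
```

View pics/top0.png

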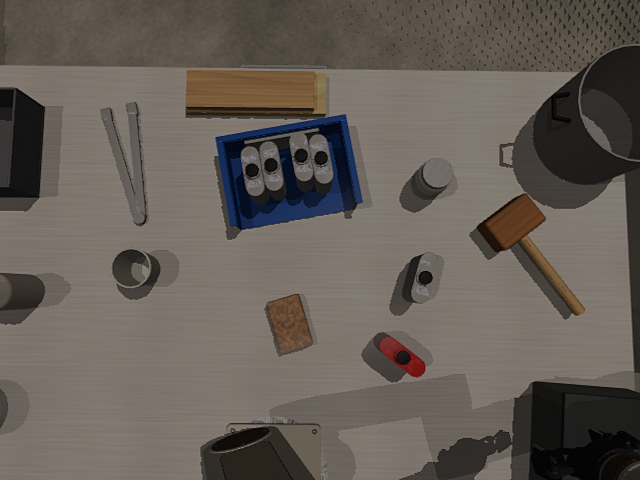

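View pics/scene0.png

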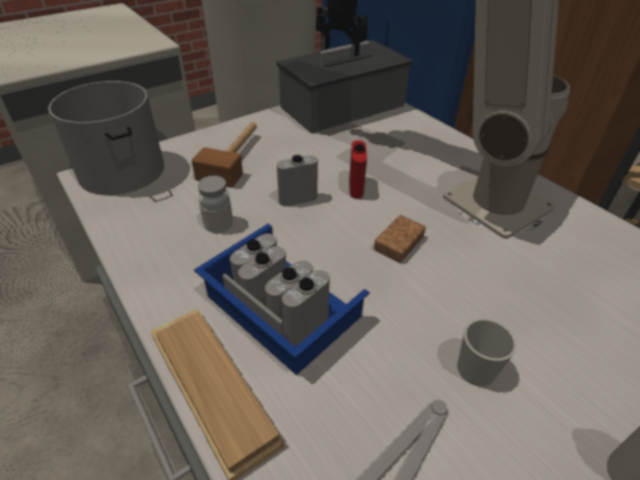

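Candidates, top-view pixels: the steel oval canister at (425,277), its red look-alike at (402,355), and the four in the tote at (252–320,165). The lone steel one at (425,277), scene (297,180), fits the description. I'll measure it and confirm it in an enlarged crop.

```bash
cat > h.py <<'E'
import numpy as np, cv2
def ray(c,u,v,z):
    f=240/np.tan(np.radians(c['fov_y']/2)); T=np.array(c['world_from_camera'])
    d=T[:3,:3]@np.array([(u-c['cx'])/f,-(v-c['cy'])/f,-1]); o=T[:3,3]
    return o+d*(z-o[2])/d[2]
def proj(c,p):
    f=240/np.tan(np.radians(c['fov_y']/2)); T=np.array(c['world_from_camera'])
    q=T[:3,:3].T@(np.array(p)-T[:3,3]); return np.array([c['cx']+f*q[0]/-q[2], c['cy']-f*q[1]/-q[2]])
def cap(c,u,v,z,r=11,th=45):
    g=c['img'].max(2); y0,x0=int(v)-r,int(u)-r
    m=(g[y0:y0+2*r+1,x0:x0+2*r+1]<th).astype('uint8')
    n,l,s,cen=cv2.connectedComponentsWithStats(m); 
    k=min(range(1,n),key=lambda i:np.hypot(*(cen[i]-r))-s[i,4]*.1)
    p=cen[k]+[x0,y0]; return p,s[k,4],ray(c,*p,z)
E
python3 - <<'E'
from cell import *
from h import *
c=camera('top'); s=camera('scene')
for n,u,v,z in(('lone',425,277,.122),('r1',252,170,.126),('r2',271,165,.126),('r3',301,156,.126),('r4',321,158,.126)):
    p,a,w=cap(c,u,v,z); print(n,p.round(1),a,w.round(4))
for n,u,v,z in(('lone',297,160,.122),('r1',307,285,.126),('r2',290,273,.126),('r3',263,258,.126),('r4',253,244,.126)):
    try:
        p,a,w=cap(s,u,v,z,9); print('sc',n,p.round(1),a,w.round(4))
    except Exception as e: print(n,e)
b=c['img'].astype(int); m=((b[:,:,2]>b[:,:,0]*1.6)&(b[:,:,2]>50)).astype('uint8'); m[:, :200]=0;m[240:]=0
k=cv2.findContours(m,0,2)[0]; k=max(k,key=cv2.contourArea); print(cv2.approxPolyDP(cv2.convexHull(k),4,True)[:,0].tolist())
cv2.imwrite('pics/crop1.png',cv2.resize(c['img'][110:310,210:450,::-1],None,fx=3,fy=3,interpolation=2))
cv2.imwrite('pics/crop2.png',cv2.resize(s['img'][130:370,180:380,::-1],None,fx=2.5,fy=2.5,interpolation=2))
for pic,nm in((c,'top'),(s,'scene')):
  for d in trace(pic,'canister_mid'):
    ys,xs=np.nonzero(d['pixels']); print(nm,d['score'],d['extent'],cv2.minAreaRect(np.c_[xs,ys].astype('float32')))
E
```

```text
lone [425.  277.3] 148 [ 0.3947 -0.2889  0.122 ]
r1 [251.5 169.9] 141 [0.596  0.0416 0.126 ]
r2 [270.4 164.6] 144 [0.6068 0.0058 0.126 ]
r3 [300.7 155.2] 145 [ 0.6258 -0.0519  0.126 ]
r4 [320.6 157.5] 144 [ 0.6217 -0.0902  0.126 ]
sc lone [297.  158.7] 44 [ 0.4005 -0.2839  0.122 ]
sc r1 [306.  283.9] 124 [0.601  0.0446 0.126 ]
sc r2 [288.6 273.4] 129 [0.6117 0.0084 0.126 ]
sc r3 [261.8 258.3] 114 [ 0.6303 -0.0485  0.126 ]
sc r4 [253.1 245. ] 103 [ 0.626  -0.0866  0.126 ]
[[345, 115], [362, 201], [230, 225], [216, 137]]
top 0.89 [371.5, 332.8, 425.1, 375.2] ((399.0880432128906, 354.2572326660156), (61.09022903442383, 19.568477630615234), 38.36748504638672)
top 0.88 [402.5, 252.8, 438.1, 300.5] ((419.37762451171875, 277.33404541015625), (27.569902420043945, 51.983436584472656), 14.931416511535645)
scene 0.78 [346.6, 137.8, 366.7, 200.3] ((357.0355224609375, 169.00253295898438), (16.88555145263672, 58.280086517333984), 4.085616588592529)
```

View pics/crop1.png

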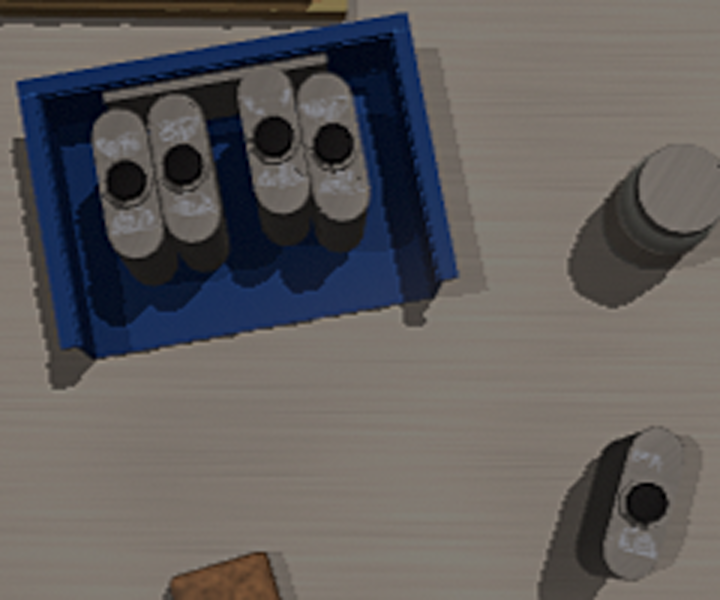

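The crop confirms it: the lone steel canister is at crop (640,503), silver, in the open with cap and body visible. The gap lies between the caps at crop (183,165) and (273,137), and the stop's edge runs (105,98)–(325,58).

I'll grip the flats near the rear, wedge the nose in, release, then push home with shut fingers.

Request:
{"fn": "servo_tool", "kwargs": {"turn": [[0,0,7.15],[0,0,7.15],[0,0,7.15],[0,0,7.15],[0,0,0],[0,0,0],[0,0,0],[0,0,0],[0,0,0],[0,0,0],[0,0,0],[0,0,0]], "xyz": [[0,0,0],[0,0,0],[0,0,0],[0,0,0],[0.0244,-0.0314,0],[0.0244,-0.0314,0],[0.0244,-0.0314,0],[0.0244,-0.0314,0],[0.0244,-0.0314,0],[0.0244,-0.0314,0],[0.0244,-0.0314,0],[0.0244,-0.0314,0]], "hand": [1,1,1,1,1,1,1,1,1,1,1,1]}}

```text
t: 2.0
position: [0.3858, -0.2874, 0.2309]
eef_rot: [3.108, -0.418, 0.002]
force: [0.5, -0.6, -0.7]
opening: 0.0854
```

```bash
cat >> h.py <<'E'
from scipy.spatial.transform import Rotation as Ro
def togo(s,p,yaw):
    "shift and turn in the tool frame to TCP p, tool down, tool x at yaw deg"
    R=Ro.from_rotvec(s['eef_rot']); y=np.radians(yaw); c,n=np.cos(y),np.sin(y)
    G=Ro.from_matrix(np.array([[c,n,0],[n,-c,0],[0,0,-1]]))
    x=R.as_matrix()[:,0]
    print('t',round(s['t'],2),'pos',s['position'].round(4),'yaw',np.degrees(np.arctan2(x[1],x[0])).round(2),'F',s['force'].round(1),'open',round(s['opening'],4))
    print('shift now',R.inv().apply(np.array(p)-s['position']).round(4),'shift after turn',G.inv().apply(np.array(p)-s['position']).round(4),'turn deg',np.degrees((R.inv()*G).as_rotvec()).round(2))
E
python3 - <<'E'
from cell import *
from h import *
togo(state(),[.3785,-.2833,.064],-13.5)
E
```

```text
t 2.0 pos [ 0.3858 -0.2874  0.2309] yaw -15.33 F [ 0.5 -0.6 -0.7] open 0.0854
shift now [-0.0085 -0.0029  0.1669] shift after turn [-0.0081 -0.0023  0.1669] turn deg [ 0.3  -0.1  -1.83]
```

Request:
{"fn": "servo_tool", "kwargs": {"turn": [[0,0,-1.8],[0,0,0],[0,0,0],[0,0,0],[0,0,0],[0,0,0],[0,0,0],[0,0,0]], "xyz": [[-0.0085,-0.0029,0],[0,0,0.03],[0,0,0.03],[0,0,0.03],[0,0,0.03],[0,0,0.02],[0,0,0.01],[0,0,0]], "hand": [1,1,1,1,1,1,1,1]}}

```text
t: 2.67
position: [0.3911, -0.2764, 0.078]
eef_rot: [3.115, -0.334, 0.02]
force: [-0.5, -0.0, -0.1]
opening: 0.0853
```

```bash
python3 - <<'E'
from cell import *
from h import *
togo(state(),[.3785,-.2833,.064],-13.5)
c=camera('scene');cv2.imwrite('pics/a.png',cv2.resize(c['img'][70:270,200:440,::-1],None,fx=2.5,fy=2.5,interpolation=2))
E
```

```text
t 2.67 pos [ 0.3911 -0.2764  0.078 ] yaw -12.23 F [-0.5 -0.  -0.1] open 0.0853
shift now [-0.011   0.0093  0.0139] shift after turn [-0.0106  0.0097  0.014 ] turn deg [ 0.4  -0.79  1.26]
```

View pics/a.png

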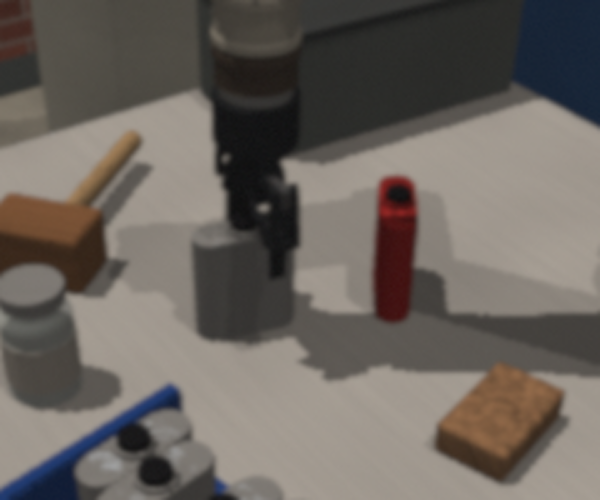

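The fingers straddle the lone steel canister (crop 245,280) towards its rear end, with the red one well clear at (393,250). The motion drifts about 1 cm, so I'll correct with smaller rows.

Request:
{"fn": "servo_tool", "kwargs": {"turn": [[0.4,-0.8,1.2],[0,0,0],[0,0,0],[0,0,0]], "xyz": [[-0.006,0.005,0.004],[-0.004,0.003,0.006],[-0.001,0.001,0.004],[0,0,0]], "hand": [1,1,1,1]}}

```text
t: 3.05
position: [0.3798, -0.2857, 0.067]
eef_rot: [3.117, -0.371, 0.007]
force: [-0.6, 0.3, -0.2]
opening: 0.0856
```

```bash
python3 - <<'E'
from cell import *
from h import *
togo(state(),[.3785,-.2833,.064],-13.5)
E
```

```text
t 3.05 pos [ 0.3798 -0.2857  0.067 ] yaw -13.58 F [-0.6  0.3 -0.2] open 0.0856
shift now [-0.0018 -0.002   0.0029] shift after turn [-0.0018 -0.002   0.003 ] turn deg [ 0.13 -0.28 -0.08]
```

Good. I'll settle and close.

Request:
{"fn": "servo_tool", "kwargs": {"turn": [[0,-0.2,0],[0,0,0],[0,0,0],[0,0,0],[0,0,0],[0,0,0],[0,0,0],[0,0,0],[0,0,0],[0,0,0],[0,0,0],[0,0,0]], "xyz": [[-0.0015,-0.002,0.002],[0,0,0],[0,0,0],[0,0,0],[0,0,0],[0,0,0],[0,0,0],[0,0,0],[0,0,0],[0,0,0],[0,0,0],[0,0,0]], "hand": [1,1,0,0,0,0,0,0,0,0,0,0]}}

```text
t: 4.05
position: [0.38, -0.2845, 0.0669]
eef_rot: [3.114, -0.372, 0.008]
force: [0.4, -1.5, 0.3]
opening: 0.0356
```

```bash
python3 - <<'E'
from cell import *
from h import *
togo(state(),[.3785,-.2833,.064],-13.5)
E
```

```text
t 4.05 pos [ 0.38   -0.2845  0.0669] yaw -13.62 F [ 0.4 -1.5  0.3] open 0.0356
shift now [-0.0018 -0.0009  0.0029] shift after turn [-0.0017 -0.0009  0.0029] turn deg [ 0.26 -0.32 -0.12]
```

Request:
{"fn": "servo_tool", "kwargs": {"turn": [[0,0,0],[0,0,0],[0,0,0],[0,0,0],[0,0,0],[0,0,0]], "xyz": [[0,0,-0.01],[0,0,-0.02],[0,0,-0.02],[0,0,-0.01],[0,0,0],[0,0,0]], "hand": [0,0,0,0,0,0]}}

```text
t: 4.55
position: [0.3769, -0.2817, 0.1257]
eef_rot: [-3.119, 0.372, 0.005]
force: [0.5, -0.5, -2.8]
opening: 0.0358
```

```bash
python3 - <<'E'
from cell import *
from h import *
togo(state(),[.4682,-.05,.125],10.3)
E
```

```text
t 4.55 pos [ 0.3769 -0.2817  0.1257] yaw -13.61 F [ 0.5 -0.5 -2.8] open 0.0358
shift now [ 0.0343 -0.2467  0.0006] shift after turn [ 0.1313 -0.2116  0.0007] turn deg [ -0.04   0.18 -23.91]
```

Request:
{"fn": "servo_tool", "kwargs": {"turn": [[0,0,-6],[0,0,-6],[0,0,-6],[0,0,-5],[0,0,0],[0,0,0],[0,0,0],[0,0,0],[0,0,0],[0,0,0],[0,0,0],[0,0,0]], "xyz": [[0,0,0],[0,0,0],[0,0,0],[0,0,0],[0.012,-0.022,0],[0.018,-0.03,0],[0.02,-0.033,0],[0.02,-0.033,0],[0.02,-0.033,0],[0.018,-0.03,0],[0.01,-0.016,0],[0,0,0]], "hand": [0,0,0,0,0,0,0,0,0,0,0,0]}}

```text
t: 5.55
position: [0.4534, -0.0566, 0.1116]
eef_rot: [-3.119, -0.276, 0.031]
force: [-0.4, 0.2, -2.2]
opening: 0.0358
```

```bash
python3 - <<'E'
from cell import *
from h import *
togo(state(),[.4682,-.05,.0725],10.3)
E
```

```text
t 5.55 pos [ 0.4534 -0.0566  0.1116] yaw 10.12 F [-0.4  0.2 -2.2] open 0.0358
shift now [ 0.0164 -0.0034  0.0388] shift after turn [ 0.0157 -0.0039  0.0391] turn deg [-0.7   1.07 -0.19]
```

Request:
{"fn": "servo_tool", "kwargs": {"turn": [[-0.6,1,0],[0,0,0],[0,0,0],[0,0,0],[0,0,0],[0,0,0]], "xyz": [[0.004,-0.0034,0],[0.004,0,0.012],[0.004,0,0.014],[0,0,0.009],[0,0,0.002],[0,0,0]], "hand": [0,0,0,0,0,0]}}

```text
t: 6.05
position: [0.4615, -0.0516, 0.069]
eef_rot: [3.129, 0.276, -0.007]
force: [0.4, 0.5, -1.8]
opening: 0.0355
```

```bash
python3 - <<'E'
from cell import *
from h import *
togo(state(),[.4682,-.05,.0725],10.3)
c=camera('top');cv2.imwrite('pics/b.png',cv2.resize(c['img'][105:255,205:375,::-1],None,fx=4,fy=4,interpolation=2))
E
```

```text
t 6.05 pos [ 0.4615 -0.0516  0.069 ] yaw 10.08 F [ 0.4  0.5 -1.8] open 0.0355
shift now [ 0.0069 -0.0004 -0.0036] shift after turn [ 0.0069 -0.0004 -0.0035] turn deg [-0.    0.25 -0.22]
```

View pics/b.png

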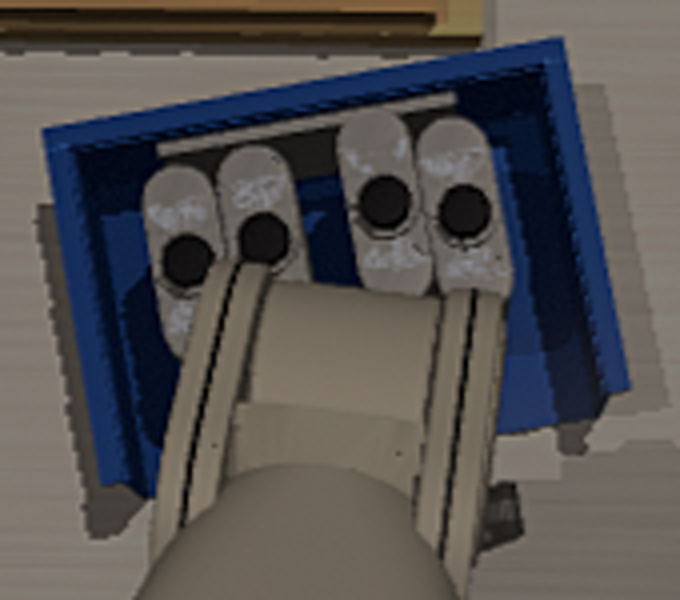

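The top view shows the arm over the tote front, with the gap open at crop (330,240) ahead of it. The four neighbours are unchanged. TCP is 3.5 mm low, so I'll raise it and advance, then check.

Request:
{"fn": "servo_tool", "kwargs": {"turn": [[0,0.2,-0.2],[0,0,0],[0,0,0],[0,0,0],[0,0,0],[0,0,0],[0,0,0],[0,0,0]], "xyz": [[0,0,-0.0045],[0,0,-0.001],[0.005,0,0],[0.006,0,0],[0.006,0,0],[0.006,0,0],[0.004,0,0],[0,0,0]], "hand": [0,0,0,0,0,0,0,0]}}

```text
t: 6.77
position: [0.4931, -0.0481, 0.0784]
eef_rot: [3.128, 0.277, 0.01]
force: [-0.7, -0.2, -1.2]
opening: 0.0357
```

```bash
python3 - <<'E'
from cell import *
from h import *
togo(state(),[.4682,-.05,.0725],10.3)
c=camera('scene');cv2.imwrite('pics/c.png',cv2.resize(c['img'][190:390,190:390,::-1],None,fx=3,fy=3,interpolation=2))
E
```

```text
t 6.77 pos [ 0.4931 -0.0481  0.0784] yaw 10.13 F [-0.7 -0.2 -1.2] open 0.0357
shift now [-0.0249 -0.0025  0.0057] shift after turn [-0.0249 -0.0026  0.0059] turn deg [ 0.12 -0.35 -0.17]
```

View pics/c.png

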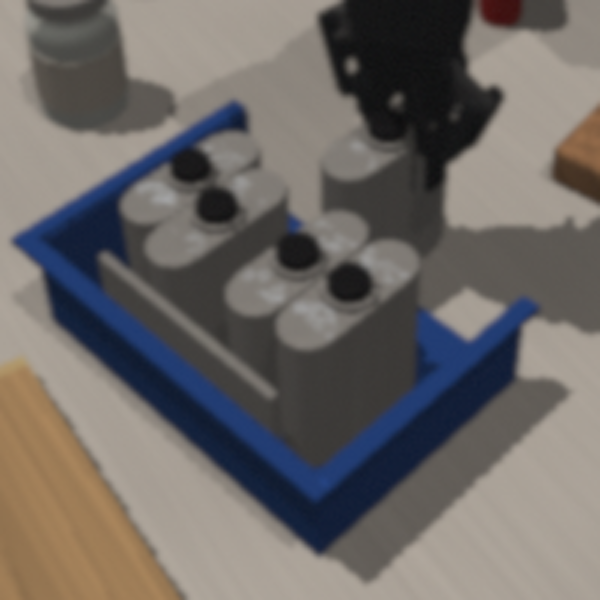

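The scene view shows the held canister (cap at crop 388,125), upright and lined up ahead of the gap between caps (298,250) and (217,205). I'll measure its lateral offset in this same camera.

```bash
python3 - <<'E'
from cell import *
from h import *
c=camera('scene'); t=np.array([-.1788,.9839]);u=np.array([.9839,.1788])
for n,uv,z in(('r1',(307,285),.122),('r2',(289,273),.122),('r3',(262,258),.122),('r4',(253,245),.122),('held',(319.5,232),.13)):
    p,a,w=cap(c,*uv,z,9); print(n,p.round(1),a,'along',(w[:2]@u).round(4),'lat',(w[:2]@t).round(4))
print(c['img'].max(2)[222:242,308:332:2])
togo(state(),[.4931,-.0455,.0725],10.3)
E
```

```text
r1 [306.1 284. ] 122 along 0.5968 lat -0.066
r2 [288.7 273.4] 123 along 0.6007 lat -0.1038
r3 [261.8 258.3] 109 along 0.6091 lat -0.1637
r4 [253.2 245. ] 97 along 0.5978 lat -0.2005
held [320.2 229.3] 211 along 0.4881 lat -0.1383
[[ 74  27  19  19  20  20  47  87  57  18  21  22]
 [ 95  32  21  22  18  20  65  95  56  20  21  20]
 [105  38  21  21  19  24  66  82  46  20  21  22]
 [109  43  22  20  18  23  53  62  42  21  20  21]
 [116  56  22  21  18  21  35  44  37  20  20  22]
 [128  78  24  19  20  21  20  28  29  21  19  21]
 [139 100  34  24  24  22  19  19  21  19  18  21]
 [146 116  49  23  24  23  20  15  18  19  20  21]
 [146 123  64  28  23  25  21  19  16  22  22  20]
 [141 122  76  29  25  24  23  17  17  28  23  21]
 [132 117  82  30  27  26  25  19  17  33  27  20]
 [122 113  87  34  26  27  25  21  21  39  29  20]
 [118 113  98  45  24  24  22  18  20  40  32  19]
 [123 115 107  63  28  21  20  23  31  44  32  21]
 [128 118 108  83  49  35  33  43  48  49  35  21]
 [134 127 109  95  75  69  68  70  62  53  39  22]
 [136 136 115  95  89  92  91  84  70  54  40  22]
 [136 139 125 106  91  90  88  86  78  57  41  23]
 [137 138 133 127 105  93  90  94  86  60  43  27]
 [140 140 140 139 121 113 109  99  80  59  46  37]]
t 6.87 pos [ 0.4919 -0.0481  0.0781] yaw 10.12 F [ 0.3 -0.3 -2.1] open 0.0357
shift now [ 0.0016 -0.0024  0.0056] shift after turn [ 0.0016 -0.0024  0.0056] turn deg [ 0.11 -0.27 -0.18]
```

Both estimates say the canister is about 3 mm too far right. I'll correct that, lower it and check.

Request:
{"fn": "servo_tool", "kwargs": {"turn": [[0,-0.2,-0.2],[0,0,0],[0,0,0],[0,0,0]], "xyz": [[0,-0.0025,0.002],[0,0,0.002],[0,0,0.001],[0,0,0]], "hand": [0,0,0,0]}}

```text
t: 7.2
position: [0.49, -0.0452, 0.0719]
eef_rot: [3.127, 0.283, -0.002]
force: [-0.0, -0.1, -1.5]
opening: 0.0353
```

```bash
python3 - <<'E'
from cell import *
from h import *
togo(state(),[.4931,-.0455,.0725],10.3)
E
```

```text
t 7.2 pos [ 0.49   -0.0452  0.0719] yaw 10.35 F [-0.  -0.1 -1.5] open 0.0353
shift now [ 0.003   0.0009 -0.0006] shift after turn [ 0.003   0.0009 -0.0006] turn deg [0.07 0.09 0.05]
```

Request:
{"fn": "servo_tool", "kwargs": {"turn": [[0,0,0],[0,0,0],[0,0,0],[0,0,0],[0,0,0],[0,0,0]], "xyz": [[0.003,0.0005,-0.0005],[0.003,0,0],[0.003,0,0],[0.003,0,0],[0.003,0,0],[0.002,0,0]], "hand": [0,0,0,0,0,0]}}

```text
t: 7.7
position: [0.5078, -0.0426, 0.0723]
eef_rot: [3.128, 0.283, -0.003]
force: [0.7, -0.1, -2.9]
opening: 0.0354
```

```bash
python3 - <<'E'
from cell import *
from h import *
togo(state(),[.5411,-.0367,.0725],10.3)
E
```

```text
t 7.7 pos [ 0.5078 -0.0426  0.0723] yaw 10.33 F [ 0.7 -0.1 -2.9] open 0.0354
shift now [ 0.0338  0.0002 -0.0002] shift after turn [ 0.0338  0.0002 -0.0002] turn deg [0.06 0.12 0.03]
```

Request:
{"fn": "servo_tool", "kwargs": {"turn": [[0,0,0],[0,0,0],[0,0,0],[0,0,0],[0,0,0],[0,0,0]], "xyz": [[0.003,0,0],[0.003,0,0],[0.003,0,0],[0.003,0,0],[0.003,0,0],[0.002,0,0]], "hand": [0,0,0,0,0,0]}}

```text
t: 8.2
position: [0.5259, -0.0395, 0.0719]
eef_rot: [3.127, 0.282, -0.006]
force: [-1.5, -0.4, -1.7]
opening: 0.0355
```

```bash
python3 - <<'E'
from cell import *
from h import *
togo(state(),[.5411,-.0367,.0725],10.3)
E
```

```text
t 8.2 pos [ 0.5259 -0.0395  0.0719] yaw 10.31 F [-1.5 -0.4 -1.7] open 0.0355
shift now [ 0.0155 -0.0001 -0.0006] shift after turn [ 0.0155 -0.0001 -0.0006] turn deg [0.09 0.23 0.01]
```

Request:
{"fn": "servo_tool", "kwargs": {"turn": [[0,0.2,0],[0,0,0],[0,0,0],[0,0,0],[0,0,0],[0,0,0]], "xyz": [[0.003,0,-0.0005],[0.003,0,0],[0.003,0,0],[0.003,0,0],[0.002,0,0],[0,0,0]], "hand": [0,0,0,0,0,0]}}

```text
t: 8.7
position: [0.54, -0.0363, 0.0716]
eef_rot: [3.128, 0.283, -0.005]
force: [-0.2, 0.6, -2.6]
opening: 0.0357
```

```bash
python3 - <<'E'
from cell import *
from h import *
togo(state(),[.5411,-.0367,.0725],10.3)
c=camera('scene');cv2.imwrite('pics/d.png',cv2.resize(c['img'][190:390,190:390,::-1],None,fx=3,fy=3,interpolation=2))
E
```

```text
t 8.7 pos [ 0.54   -0.0363  0.0716] yaw 10.33 F [-0.2  0.6 -2.6] open 0.0357
shift now [ 0.001   0.0006 -0.0009] shift after turn [ 0.001   0.0006 -0.0009] turn deg [0.01 0.17 0.03]
```

View pics/d.png

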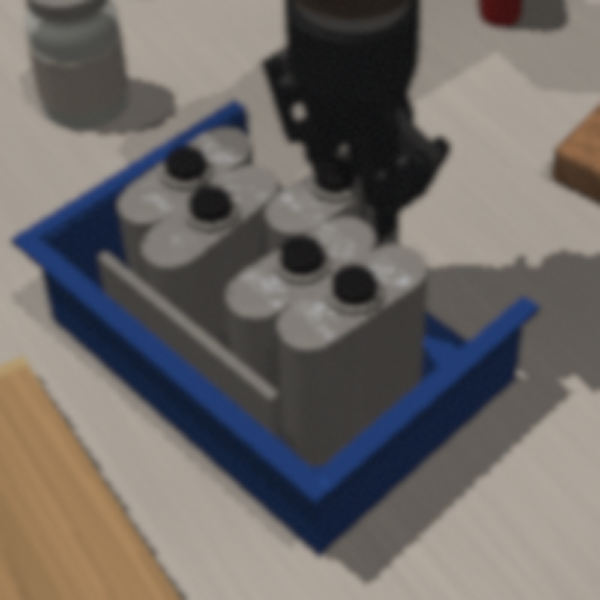

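The nose is well in: the held cap is at crop (333,178), and neighbours' caps are spread and upright at (185,163), (212,203), (301,255) and (354,285). I'll release and back out.

Request:
{"fn": "servo_tool", "kwargs": {"turn": [[0,0,0],[0,0,0],[0,0,0],[0,0,0],[0,0,0],[0,0,0]], "xyz": [[0,0,0],[0,0,0],[0,0,0],[0,0,0],[0,0,0],[0,0,0]], "hand": [0.46,0.5,0.55,0.6,0.6,0.6]}}

```text
t: 9.25
position: [0.5432, -0.0364, 0.0742]
eef_rot: [3.127, 0.283, 0.008]
force: [-2.1, -0.3, -0.3]
opening: 0.0514
```

Request:
{"fn": "servo_tool", "kwargs": {"turn": [[0,0,0],[0,0,0],[0,0,0],[0,0,0],[0,0,0],[0,0,0],[0,0,0],[0,0,0]], "xyz": [[-0.006,0,0],[-0.01,0,0],[-0.012,0,0],[-0.014,0,0],[-0.014,0,0],[-0.012,0,0],[-0.008,0,0],[0,0,0]], "hand": [0.6,0.6,0.6,0.6,0.6,0.6,0.6,0.6]}}

```text
t: 9.92
position: [0.463, -0.0508, 0.0738]
eef_rot: [3.127, 0.283, 0.008]
force: [-0.3, 0.9, -1.1]
opening: 0.0512
```

```bash
python3 - <<'E'
from cell import *
from h import *
togo(state(),[.4586,-.050,.047],10.3)
E
```

```text
t 9.92 pos [ 0.463  -0.0508  0.0738] yaw 10.35 F [-0.3  0.9 -1.1] open 0.0512
shift now [-0.0043 -0.0016  0.0268] shift after turn [-0.0041 -0.0015  0.0268] turn deg [ 0.12 -0.29  0.05]
```

Request:
{"fn": "servo_tool", "kwargs": {"turn": [[0,5,0],[0,5,0],[0,5,0],[0,0,0],[0,0,0],[0,0,0],[0,0,0],[0,0,0]], "xyz": [[0,-0.0015,0],[0,0,0],[0,0,0],[-0.002,0,0.008],[-0.003,0,0.01],[-0.002,0,0.006],[0,0,0.002],[0,0,0]], "hand": [0,0,0,0,0,0,0,0]}}

```text
t: 10.58
position: [0.4663, -0.0492, 0.0476]
eef_rot: [-3.076, -0.28, -0.441]
force: [0.0, -0.1, -0.1]
opening: -0.0002
```

```bash
python3 - <<'E'
from cell import *
from h import *
togo(state(),[.4586,-.050,.047],10.3)
c=camera('scene');cv2.imwrite('pics/e.png',cv2.resize(c['img'][190:390,190:390,::-1],None,fx=3,fy=3,interpolation=2))
E
```

```text
t 10.58 pos [ 0.4663 -0.0492  0.0476] yaw 10.44 F [ 0.  -0.1 -0.1] open -0.0002
shift now [-0.0076 -0.0006 -0.0016] shift after turn [-0.0077 -0.0006  0.0006] turn deg [  0.2  -16.31   0.11]
```

View pics/e.png

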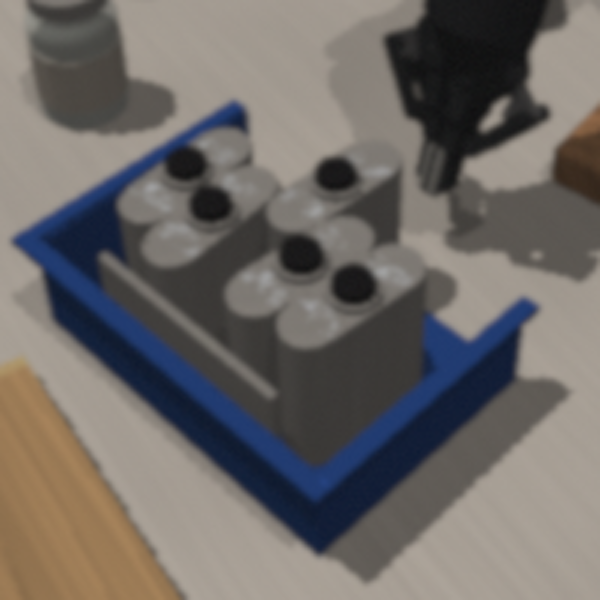

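The fingers are shut and tilted behind the canister. It stands freely in the gap (cap at crop 335,173), with all four neighbours upright. Pushing now.

Request:
{"fn": "servo_tool", "kwargs": {"turn": [[0,0,0],[0,0,0],[0,0,0],[0,0,0],[0,0,0],[0,0,0],[0,0,0],[0,0,0],[0,0,0],[0,0,0],[0,0,0],[0,0,0]], "xyz": [[0.0048,0,0.0014],[0.0058,0,0.0017],[0.0058,0,0.0017],[0.0029,0,0.0008],[0.0029,0,0.0008],[0.0029,0,0.0008],[0.0029,0,0.0008],[0.0029,0,0.0008],[0.0029,0,0.0008],[0.0029,0,0.0008],[0.0029,0,0.0008],[0.0029,0,0.0008]], "hand": [0,0,0,0,0,0,0,0,0,0,0,0]}}

```text
t: 11.63
position: [0.5149, -0.0404, 0.049]
eef_rot: [-3.076, -0.281, -0.439]
force: [-2.0, -0.3, 1.8]
opening: 0.0001
```

```bash
python3 - <<'E'
from cell import *
from h import *
s=state();togo(s,[.5620,-.033,.047],10.3)
u=np.array([.9839,.1788]);t=np.array([-.1788,.9839]);print('along',s['position'][:2]@u,'lat',s['position'][:2]@t)
E
```

```text
t 11.63 pos [ 0.5149 -0.0404  0.049 ] yaw 10.48 F [-2.  -0.3  1.8] open 0.0001
shift now [0.0452 0.0012 0.0152] shift after turn [0.0476 0.0011 0.002 ] turn deg [  0.23 -16.22   0.14]
along 0.49943033008227566 lat -0.13183931821943273
```

Request:
{"fn": "servo_tool", "kwargs": {"turn": [[0,0,0],[0,0,0],[0,0,0],[0,0,0],[0,0,0],[0,0,0],[0,0,0],[0,0,0],[0,0,0],[0,0,0]], "xyz": [[0.0029,0.0005,0.0012],[0.0029,0.0005,0.0012],[0.0029,0,0.0008],[0.0029,0,0.0008],[0.0029,0,0.0008],[0.0029,0,0.0008],[0.0029,0,0.0008],[0.0029,0,0.0008],[0.0019,0,0.0006],[0,0,0]], "hand": [0,0,0,0,0,0,0,0,0,0]}}

```text
t: 12.47
position: [0.5448, -0.0362, 0.0483]
eef_rot: [-3.076, -0.281, -0.44]
force: [-1.0, -0.7, -0.8]
opening: -0.0
```

```bash
cat > q.py <<'E'
from cell import *
from h import *
s=state();togo(s,[.5620,-.033,.047],10.3)
u=np.array([.9839,.1788]);t=np.array([-.1788,.9839]);print('along',(s['position'][:2]@u).round(4),'lat',(s['position'][:2]@t).round(4),'push',(-s['force'][:2]@u).round(2))
c=camera('scene'); 
for n,uv in(('r1',(308,285)),('r2',(290,275)),('r3',(260,257)),('r4',(252,244))):
    p,a,w=cap(c,*uv,.122,9); print(n,p.round(1),a,'along',(w[:2]@u).round(4),'lat',(w[:2]@t).round(4))
cv2.imwrite('pics/last.png',cv2.resize(c['img'][190:390,190:390,::-1],None,fx=3,fy=3,interpolation=2))
E
python3 q.py
```

```text
t 12.47 pos [ 0.5448 -0.0362  0.0483] yaw 10.49 F [-1.  -0.7 -0.8] open -0.0
shift now [ 0.0165 -0.0001  0.0062] shift after turn [ 0.0175 -0.0001  0.0013] turn deg [  0.24 -16.25   0.15]
along 0.5295 lat -0.1331 push 1.16
r1 [308.7 285.9] 124 along 0.5967 lat -0.06
r2 [290.  277.1] 119 along 0.6049 lat -0.0961
r3 [258.8 257.1] 110 along 0.6109 lat -0.1698
r4 [250.2 243.9] 94 along 0.5998 lat -0.2065
```

Request:
{"fn": "servo_tool", "kwargs": {"turn": [[0,0,0],[0,0,0],[0,0,0],[0,0,0],[0,0,0],[0,0,0]], "xyz": [[0.0019,0,0.0006],[0.0019,0,0.0006],[0.0019,0,0.0006],[0.0014,0,0.0004],[0.001,0,0.0003],[0.001,0,0.0003]], "hand": [0,0,0,0,0,0]}}

```text
t: 13.02
position: [0.5543, -0.0345, 0.0482]
eef_rot: [-3.077, -0.281, -0.439]
force: [-0.7, -0.2, 0.4]
opening: 0.0002
```

```bash
python3 q.py | grep -v ^r
```

```text
t 13.02 pos [ 0.5543 -0.0345  0.0482] yaw 10.46 F [-0.7 -0.2  0.4] open 0.0002
shift now [ 0.0072 -0.0001  0.0033] shift after turn [ 0.0078 -0.0001  0.0012] turn deg [  0.25 -16.22   0.12]
along 0.5392 lat -0.1331 push 0.69
```

Request:
{"fn": "servo_tool", "kwargs": {"turn": [[0,0,0],[0,0,0],[0,0,0],[0,0,0]], "xyz": [[0.001,0,0.0003],[0.001,0,0.0003],[0.001,0,0.0003],[0.001,0,0.0003]], "hand": [0,0,0,0]}}

```text
t: 13.4
position: [0.5589, -0.0337, 0.0482]
eef_rot: [-3.077, -0.281, -0.439]
force: [-0.2, 0.0, 0.1]
opening: -0.0
```

Request:
{"fn": "servo_tool", "kwargs": {"turn": [[0,0,0],[0,0,0]], "xyz": [[0.001,0,0.0003],[0.001,0,0.0003]], "hand": [0,0]}}

```text
t: 13.57
position: [0.5612, -0.0333, 0.0482]
eef_rot: [-3.077, -0.281, -0.439]
force: [-2.5, -1.3, 0.6]
opening: 0.0
```

```bash
python3 q.py
```

```text
t 13.57 pos [ 0.5612 -0.0333  0.0482] yaw 10.46 F [-2.5 -1.3  0.6] open 0.0
shift now [ 0.0005 -0.0001  0.0014] shift after turn [ 0.0009 -0.0001  0.0012] turn deg [  0.25 -16.23   0.12]
along 0.5462 lat -0.1331 push 2.66
r1 [309.  286.1] 123 along 0.5967 lat -0.0593
r2 [290.  277.7] 119 along 0.6059 lat -0.0951
r3 [258.8 257.1] 110 along 0.6109 lat -0.1698
r4 [250.3 243.9] 95 along 0.5997 lat -0.2066
```

Request:
{"fn": "servo_tool", "kwargs": {"turn": [[0,0,0]], "xyz": [[0.001,0,0.0003]], "hand": [0]}}

```text
t: 13.7
position: [0.5624, -0.033, 0.0482]
eef_rot: [-3.077, -0.281, -0.44]
force: [-1.8, 0.2, -1.3]
opening: -0.0
```

Request:
{"fn": "servo_tool", "kwargs": {"turn": [[0,0,0]], "xyz": [[0.001,0,0.0003]], "hand": [0]}}

```text
t: 13.78
position: [0.5636, -0.0328, 0.0482]
eef_rot: [-3.076, -0.281, -0.44]
force: [-1.3, -0.7, -0.4]
opening: -0.0001
```

```bash
python3 q.py
```

```text
t 13.78 pos [ 0.5636 -0.0328  0.0482] yaw 10.47 F [-1.3 -0.7 -0.4] open -0.0001
shift now [-0.0018 -0.0001  0.0007] shift after turn [-0.0016 -0.0001  0.0012] turn deg [  0.24 -16.25   0.13]
along 0.5486 lat -0.133 push 1.45
r1 [309.  286.1] 123 along 0.5967 lat -0.0593
r2 [290.1 277.7] 122 along 0.6057 lat -0.095
r3 [258.9 257.1] 108 along 0.6109 lat -0.1695
r4 [250.2 243.9] 94 along 0.5998 lat -0.2065
```

View pics/last.png

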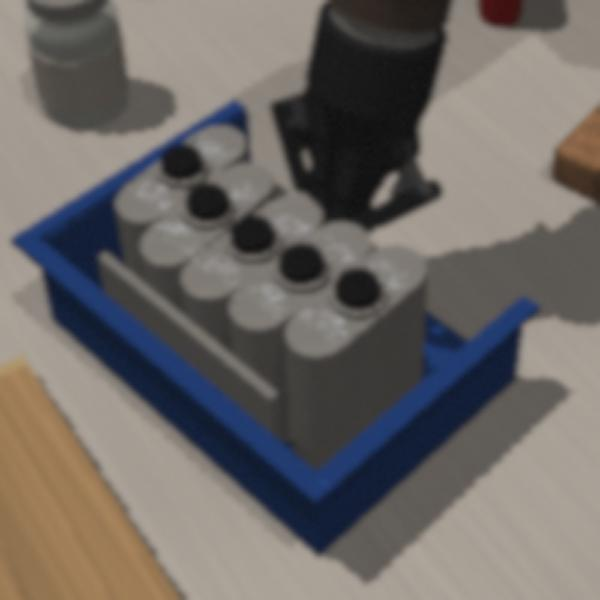

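All five stand upright, with the middle canister's cap at crop (255,235). The stop hasn't been felt yet, so I'll continue in 1 mm rows.

Request:
{"fn": "servo_tool", "kwargs": {"turn": [[0,0,0]], "xyz": [[0.001,0,0.0003]], "hand": [0]}}

```text
t: 13.92
position: [0.5642, -0.0327, 0.048]
eef_rot: [-3.077, -0.281, -0.438]
force: [-5.8, -1.0, 3.0]
opening: -0.0001
```

Request:
{"fn": "servo_tool", "kwargs": {"turn": [[0,0,0]], "xyz": [[0.001,0,0.0003]], "hand": [0]}}

```text
t: 14.0
position: [0.5642, -0.0326, 0.0475]
eef_rot: [-3.078, -0.28, -0.435]
force: [-5.1, -0.9, 2.9]
opening: -0.0
```

```bash
sed -i "s/(('r1'/(('mid',(274.5,268.5)),('r1'/" q.py; python3 q.py
```

```text
t 14.0 pos [ 0.5642 -0.0326  0.0475] yaw 10.44 F [-5.1 -0.9  2.9] open -0.0
shift now [-0.0023  0.     -0.0001] shift after turn [-0.0022  0.      0.0005] turn deg [  0.24 -16.05   0.1 ]
along 0.5492 lat -0.1329 push 5.15
mid [273.7 268.2] 116 along 0.6105 lat -0.1309
r1 [309.  286.1] 123 along 0.5967 lat -0.0593
r2 [290.  277.7] 120 along 0.6059 lat -0.095
r3 [258.9 257.1] 108 along 0.6109 lat -0.1695
r4 [250.3 243.9] 95 along 0.5997 lat -0.2066
```

Advance stalled at a push of 5–6 N. I'll do one slightly firmer row to tell stop from drag; at about 5 N/mm it stays well below 20 N.

Request:
{"fn": "servo_tool", "kwargs": {"turn": [[0,0,0]], "xyz": [[0.0016,0,0.0003]], "hand": [0]}}

```text
t: 14.13
position: [0.5642, -0.0325, 0.047]
eef_rot: [-3.078, -0.279, -0.43]
force: [-7.0, -0.7, 2.9]
opening: 0.0002
```

Request:
{"fn": "servo_tool", "kwargs": {"turn": [[0,0,0]], "xyz": [[0.0016,0,0.0003]], "hand": [0]}}

```text
t: 14.22
position: [0.5641, -0.0323, 0.0465]
eef_rot: [-3.079, -0.279, -0.425]
force: [-5.9, -1.4, 1.7]
opening: 0.0001
```

```bash
python3 q.py | grep -v ^r
```

```text
t 14.22 pos [ 0.5641 -0.0323  0.0465] yaw 10.38 F [-5.9 -1.4  1.7] open 0.0001
shift now [-0.002   0.0003 -0.001 ] shift after turn [-0.0022  0.0003 -0.0005] turn deg [  0.22 -15.68   0.04]
along 0.5492 lat -0.1327 push 6.01
mid [273.8 268.2] 117 along 0.6104 lat -0.1309
```

No further advance at 7 N, which is above the stated drag, so it rests on the stop. I'll back away level.

Request:
{"fn": "servo_tool", "kwargs": {"turn": [[0,0,0],[0,0,0],[0,0,0],[0,0,0],[0,0,0],[0,0,0],[0,0,0],[0,0,0],[0,0,0]], "xyz": [[-0.003,0,-0.0009],[-0.01,0,-0.003],[-0.019,0,-0.006],[-0.024,0,-0.007],[-0.024,0,-0.007],[-0.024,0,-0.007],[-0.024,0,-0.007],[-0.01,0,-0.003],[0,0,0]], "hand": [0,0,0,0,0,0,0,0,0]}}

```text
t: 15.02
position: [0.4204, -0.0583, 0.0496]
eef_rot: [-3.076, -0.283, -0.447]
force: [0.1, -0.2, -0.4]
opening: 0.0002
```

```bash
python3 q.py
```

```text
t 15.02 pos [ 0.4204 -0.0583  0.0496] yaw 10.57 F [ 0.1 -0.2 -0.4] open 0.0002
shift now [0.1372 0.0009 0.0434] shift after turn [0.1439 0.0005 0.0026] turn deg [  0.29 -16.51   0.22]
along 0.4032 lat -0.1325 push -0.03
mid [273.7 268.2] 116 along 0.6105 lat -0.1309
r1 [308.9 286.1] 123 along 0.5967 lat -0.0594
r2 [290.  277.6] 122 along 0.6058 lat -0.0953
r3 [258.8 257.1] 110 along 0.6109 lat -0.1698
r4 [250.3 243.9] 95 along 0.5997 lat -0.2066
```

```bash
python3 - <<'E'
from cell import *
from h import *
c=camera('top');cv2.imwrite('pics/f.png',cv2.resize(c['img'][95:295,95:595,::-1],None,fx=1.6,fy=1.6,interpolation=2))
u=np.array([.9839,.1788]);t=np.array([-.1788,.9839])
for n,uv in(('r1',(248,171)),('r2',(267,165)),('mid',(286,159)),('r3',(304,155)),('r4',(324,157))):
    try:
        p,a,w=cap(c,*uv,.126); print(n,p.round(1),a,'along',(w[:2]@u).round(4),'lat',(w[:2]@t).round(4))
    except Exception as e: print(n,e)
E
```

```text
r1 [248.1 170.5] 143 along 0.5939 lat -0.0591
r2 [265.9 162.8] 144 along 0.6029 lat -0.0949
mid [283.9 157.4] 146 along 0.6076 lat -0.1306
r3 [303.5 153.9] 145 along 0.6081 lat -0.1687
r4 [323.9 156.2] 141 along 0.597 lat -0.2064
```

View pics/f.png

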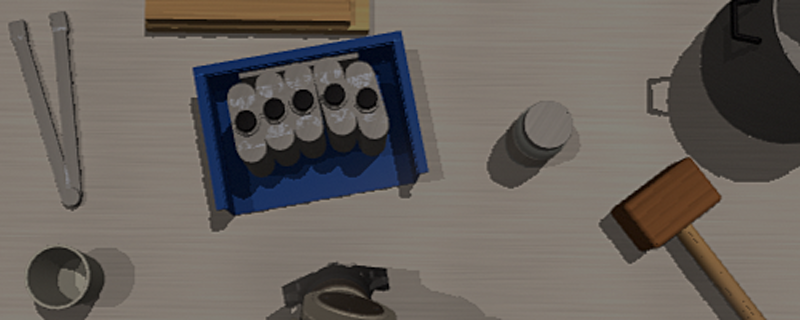

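The top view shows five upright caps in a row at crop (246–367,90–122), the arm clear, and the jar, cup, tongs and mallet in place. One last independent check is the distance to the stop from its visible top edge.

```bash
python3 - <<'E'
from cell import *
from h import *
c=camera('top');u=np.array([.9839,.1788]);t=np.array([-.1788,.9839])
m=np.array([.6076,-.1306])
g=cv2.cvtColor(c['img'],cv2.COLOR_RGB2GRAY).astype('float32')
for off in(-.019,0,.019,-.055,.055): # brightness along x at stop-top height (0.085-0.089), at several lateral offsets
    r=[]
    for d in np.arange(.044,.066,.002):
        w=u*(m[0]+d)+t*(m[1]+off); p=proj(c,[*w,.087]); r.append(int(cv2.getRectSubPix(g,(1,1),tuple(map(float,p)))[0,0]))
    print(off,r)
for n,i in(('jar',(.0,)),('mug',()),('tongs',()),('mallet',())):
    print(n,[(round(d['score'],2),[round(float(v),1) for v in d['extent']]) for d in look_for(c,n)][:1])
E
```

```text
-0.019 [89, 79, 63, 46, 53, 99, 104, 83, 25, 9, 13, 46]
0 [101, 101, 100, 98, 98, 98, 103, 83, 38, 34, 36, 38]
0.019 [66, 67, 47, 32, 60, 102, 101, 58, 14, 23, 13, 43]
-0.055 [44, 29, 20, 17, 35, 94, 107, 97, 34, 4, 38, 42]
0.055 [46, 27, 19, 31, 69, 101, 95, 50, 13, 31, 25, 43]
jar [(0.95, [409.7, 159.6, 454.3, 198.0])]
mug [(0.83, [107.7, 246.4, 159.9, 288.5])]
tongs [(0.84, [98.7, 100.8, 147.1, 225.3])]
mallet [(0.72, [214.3, 113.5, 361.6, 232.2])]
```

```bash
python3 -c "
from cell import *
print(state()['t'],job_done())"
```

```text
the job is handed in; nothing more can be done
15.3667 None
```

The lone steel canister now stands in the middle of the row in the tote, resting against the stop, and I handed the job in at 15.4 s of robot time. I gripped it by its flats near the rear end, slid the nose about 45 mm into the gap and let go. I then pushed it home low down with the shut fingers in steps of about 1 mm.

**Contact with the stop:** the canister stopped moving at 5–7 N, and two slightly firmer steps moved it no further. The most I read was about 7 N, at the end of each move. That points to the stop rather than drag.

**Last checks, after backing away:**
- All five canisters look upright and the middle one had not moved.
- The tool force was about 0 and the arm was clear of the row.
- The jar, cup and tongs were within about 2 pixels of where they started. The mallet looks unmoved in the picture.

**Checks that disagreed:**
- **Distance to the stop:** the camera put the stop about 52 mm from the canister's centre, where true contact would be 50 mm. That is within the image error of about 2 mm, so I went by the force.
- **Camera offset:** the two cameras differed by about 3–5 mm throughout.
- **Mallet:** on the last check the network marked the tote as the mallet, so I judged the mallet by eye.

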